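Clamp a gear on the checking fixture with its bayonet cap

ROBOT

A 6-joint arm with a two-finger parallel gripper is mounted at the origin on the work surface. World frame = base frame: x ahead of the robot, y to its left, z up, the work surface at z = 0. Lengths are in m, angles in rad, forces in N, time in s.
With the tool pointing down it reaches from about 0.425 to 0.925 m from the base axis. Payload 12.5 kg.
Tool frame: the origin (TCP) lies midway between the tips of the shut fingers; the grasp point (between the pads) lies r.hold_point_z behind it (r.hold_point_z is the distance from the TCP to the grasp point, in m); z points along the fingers, y is the line along which they close (so a half turn about z gives the same grasp; the last joint's range is limited). The gripper opens to 85 mm and grips with 20 to 120 N. Pads are 22 mm wide; open, the fingers measure 114 mm over their backs; the gripper's body (76 mm by 85 mm) begins 54 mm behind the grasp point. The pads swing forward as they close: fully open they stand 13 mm farther back than shut.
Start: joints at [-1.26, 0.491, 1.559, -0, 1.092, -0.106], TCP at [0.253, -0.572, 0.231] pointing down, gripper open.
Joint ranges: [-3.1, 3.1], [-0.84, 2.19], [0.05, 2.79], [-1.13, 4.28], [0.06, 2.93], [-2.69, 2.69]. Speed limits (rad/s): [2.22, 2.22, 2.79, 3.14, 3.14, 3.14].

INTERFACE

Orientations are given as a unit quaternion [x, y, z, w].
In Python, from bench import sense, get_image, camera_params, job, r gives the robot as it stands.
- The arm moves only by the shell command python3 -m pendant 'ROWS'. ROWS is JSON, a list of rows, each a list of 7 numbers: the shift along the tool's x, y, z in m, then the turn, a rotation vector about the tool's x, y, z in rad, then the opening, from 0 (shut) to 1 (fully open). In form: [[dx, dy, dz, ax, ay, az, grip], ...]. A call has 1 to 12 rows; each row is the pose to reach, as a shift and turn from the pose commanded when the call began, along the tool's axes at that moment; what a row does not reach only later rows make up. A row lasts 1/10 s, in which the tool goes at most 50 mm and 8.59 degrees, less where a joint would pass 70% of its speed; a pose out of reach is approached as far as the arm can. A call with a gripper value outside its range is refused whole. The fingers move at their own pace and stop on an object; the grip force is fixed at half the most. Time passes only in rows, so rows that repeat a pose let the fingers close. It gives the time, the measured TCP pose, the force, the opening and the grip force at its end, in the units of the state.
- sense(): the state, without advancing time (a new reading comes with each control period).
- get_image(name): name is "scene" or "side" or "wrist"; returns (picture, depth): 400x640x3 uint8, blue, green, red; 400x640 float32, m along the optical axis (not along the pixel's ray), 0 where there is no reading.
- camera_params(name): a dict with "camera_matrix" (3x3 intrinsics, pixels), "R" (3x3) and "t" (3): a world point X has camera coordinates R X + t. Camera axes: x right, y down, z forward; pixel columns grow to the right and rows downward; lengths in m; the calibration is good to about 2 mm. A picture is of the moment at which its call begins: read the wrist's pose just before it. camera_params takes no time and is no camera call; for the wrist camera it gives the pose at the moment of the call.
- job.hand_in(): hands the job in; it is judged then, once.
The state is a dict: "t": time; "q": joint angles; "joint_vel": joint speeds; "joint_torque": joint torques, N m; "position": TCP position; "tcp_rot": TCP orientation; "force": force on the tool from outside, world axes, zero at the start; "moment": the same for the moment, N m; "width": finger opening in m; "grip_force": force on a finger pad.
Only numpy, scipy, OpenCV 4.12 (cv2) and the standard library are available. Lean on these libraries where they do the work, as an engineer would, in place of code of your own. Each camera call takes 0.05 s, during which the arm holds its last target. There are 200 camera calls.

TASK

Set the hub gear, hub upwards, fully down on the seat of the checking fixture and let go of it. Then fit the blue bayonet clamp cap over the fixture's T-head, push it down against its spring, turn it clockwise a quarter turn to its stop, and finish still gripping the cap there, turned home, because the locking pin is not in yet. Leave the other things on the bench where they are.

Things in the scene. Friction and masses are not known exactly. Their poses are not given: they have to be found in the camera images.
- fixture: Gear checking fixture, bolted down: grey base plate 190 x 130 x 20 mm carrying a round steel seat and, on the seat's axis, a spigot and a draw post with a brass T-head. Origin: on the post's axis at bench level. z up; x runs along the T-head bar, towards the dial indicator.
- seat (a point): Centre of the seat's top face (diameter 68), 40 mm above the bench; axes as the fixture. From it rise the centring spigot (diameter 33, 10 mm high, then a cone 8 mm high narrowing to the post) and the steel draw post (diameter 16).
- head (a point): Top centre of the T-head, 61 mm above the seat. The T-head is a brass bar across the post along the fixture's x: 32 long, 8 wide, 7 mm high, its underside 52 mm above the seat, with a lead-in step 28 x 4 x 2 mm on top.
- dial (a point): Centre of the upper face of the fixture's dial indicator (diameter 40), 111 mm above the bench and 92 mm from the post's axis along the fixture's x. Its stylus ends 49 mm from the axis, 47 mm above the bench, beside the gear's place.
- gear: The hub gear, the only gear with a raised hub, bright steel, 0.45 to 0.7 kg: toothed disc of diameter 80, 14 mm thick, with a hub of diameter 48 rising 18 mm above it (32 mm in all) and a through bore of diameter 36. Lies on the bench hub upwards. Origin: centre of its underside; z up along the bore. Grip it by the hub.
- cap: Bayonet clamp cap, 64 mm high, about 0.4 kg, standing on its sprung sleeve. Origin: centre of the sleeve's lower rim with the spring relaxed; z up, x along the red rib on top and the slot below. The sleeve meets the gear's hub with the origin 32 mm above the seat. Pressed in 6 to 9 mm from there, it turns about 1.45 rad clockwise seen from above, to an inner stop; never the other way.
- grip (a point): Middle of the cap's blue knurled round head, on its axis, 50 mm above the cap's origin: diameter 56, 20 mm high, grip it at any yaw. On its top a red index rib 46 x 10 x 4 mm along the cap's x, with a pin hole either side. The head's underside is 40 mm above the origin, above the core (diameter 40) and the sleeve.
- keyhole (a point): Centre of the underside of the plate inside the cap, 16 mm above the cap's origin. The plate is 8 mm thick and has a round hole of diameter 20 with a slot along the cap's x, 11 wide and 36 mm long, that passes over the T-head when the rib lies along the bar, either way round; above it a cavity 16 mm high where the T-head turns.
- sleeve (a joint): How far the cap's steel sleeve (outside diameter 48, bore 42) is pressed in, m: 0 relaxed, 0.010 fully in. The spring pushes with 6 N at 0 and 1 N more per mm. At 0.004 on the seated gear the plate is level with the T-head's underside; turned and eased off, the spring draws it up against the T-head there.
- lockpin: Bystander: locking pin, steel, with a red cross handle, 55 mm long, lying on the bench. Origin under its middle.
- ringgear: Bystander: flat dark ring gear without hub, diameter 92, 18 mm high. Origin: centre of its underside.
- synchro: Bystander: brass synchro ring, diameter 107, 12 mm high, on the wooden board. Origin: centre of its underside.
- drum: Bystander: dark ring with inner teeth, diameter 96, 30 mm high, on the wooden board. Origin: centre of its underside.
- oiler: Bystander: white oil bottle with a red cap, diameter 52, 130 mm high. Origin: centre of its underside.
- brush: Bystander: cleaning brush lying on the bench.
- wrench: Bystander: wrench lying on the bench.
There are look-alikes about, which are no part of the job. What is shaped like the gear but yellow is not meant. Several things have the shape of the fixture; the one meant has the colours described above.

How it is judged:
On the way, in this order (a step that is already met when the one before it is completed fails the run):
1. the gear lies fully down on the seat around the spigot, let go (horizontal distance between gear and seat below 0.003 m and z of gear in the frame of seat below 0.003 m and angle between gear's own z axis and vertical below 0.06 rad and contact force between the fingers and gear below 0.2 N), for 0.2 s.
2. the cap is over the T-head with its slot along the bar and pushed in below it (horizontal distance between cap and seat below 0.004 m and z of cap in the frame of seat below 0.0285 m and angle between the x axis of cap and the x axis of fixture, either way round below 0.35 rad), for 0.05 s.
At the end, for the whole second after the job is handed in: Gear on the seat (3 mm off axis, 3 mm high, 0.06 rad tilt at most); cap within 4 mm of the axis, origin under 29.5 mm above the seat, tilt under 0.08 rad, rib over 1.3 rad from the bar, pressing the gear with over 4 N; fingers on the cap with over 2 N; cap at rest (horizontal distance between gear and seat below 0.003 m and z of gear in the frame of seat below 0.003 m and angle between gear's own z axis and vertical below 0.06 rad and horizontal distance between cap and seat below 0.004 m and z of cap in the frame of seat below 0.0295 m and angle between cap's own z axis and vertical below 0.08 rad and angle between the x axis of cap and the x axis of fixture, either way round above 1.3 rad and contact force between cap and gear above 4 N and contact force between the fingers and cap above 2 N and linear speed of cap below 0.02 m/s); the arm keeps its last pose, push and grip.
It fails at once if a bystander is moved by more than 30 mm (distance of any of lockpin, ringgear, synchro, drum, oiler, brush, wrench from where it was at the start of the episode above 0.03 m).
It also fails if it takes over 69 s, if anything falls off the work surface, if the arm or the gripper's body presses on something with over 40 N, if the wrist force passes 120 N, or if a joint passes its speed limit or range.

## Working session

There is one attempt and no reset: what is moved stays moved. The work goes in short steps, Python scripts to look and compute and a shell command to move; the robot and the scene stay as the last step left them, time stands still between calls to the robot, and variables do not carry over. Pictures are saved under pics/ and viewed, at most 10 in all, crops included, and the job is handed in when it is done.

```bash
ls; mkdir -p pics; cat > h.py <<'E'
import numpy as np, cv2
from bench import sense, get_image, camera_params, job, r
def look(name,fn):
    p=camera_params(name); im,d=get_image(name)
    cv2.imwrite('pics/'+fn+'.png',im); np.savez('pics/'+fn+'.npz',im=im,d=d,K=p['camera_matrix'],R=p['R'],t=p['t'])
def cloud(fn):
    f=np.load('pics/'+fn+'.npz'); d=f['d']; v,u=np.mgrid[:d.shape[0],:d.shape[1]]
    K=f['K']; c=np.stack([(u-K[0,2])/K[0,0]*d,(v-K[1,2])/K[1,1]*d,d],-1)
    return f['im'],d,(c-f['t'])@f['R']   # world pts
E
python3 - <<'E'
from h import *
for n in ('scene','side','wrist'): look(n,n+'0')
s=sense(); print(s); print(r.hold_point_z)
E
```

```text
pics
{'t': 0.15, 'q': array([-1.25962451e+00,  4.91396448e-01,  1.55930746e+00,  3.46999674e-05,
        1.09169913e+00, -1.05590807e-01]), 'joint_vel': array([-0.00042378, -0.00070921, -0.0013843 ,  0.000492  , -0.00111925,
        0.00096365]), 'joint_torque': array([ 1.41494820e-03, -6.18707871e+01, -2.61691672e+01, -7.06746414e-05,
        3.22597582e-03, -2.05203014e-05]), 'position': array([ 0.25298489, -0.57133303,  0.23087798]), 'tcp_rot': array([ 9.78368640e-01,  2.06868654e-01, -2.62647168e-05, -4.04634848e-04]), 'force': array([ 0.3182108 , -0.51534991, -0.24438143]), 'moment': array([ 0.01740302, -0.00799005,  0.01884093]), 'grip_force': 0.0, 'width': 0.0855066990537454}
0.0187
```

View pics/scene0.png

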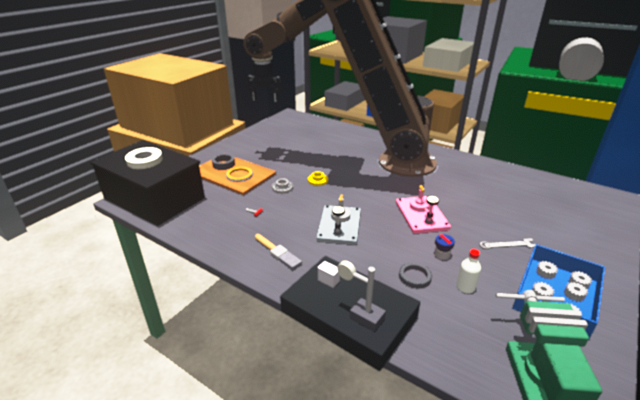

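View pics/side0.png

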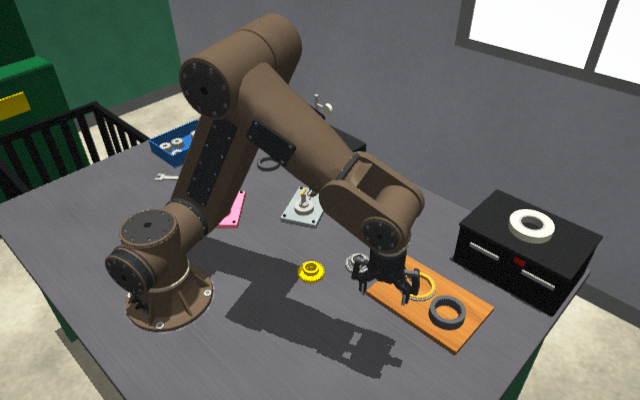

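The scene picture shows:
- **Gear:** the steel hub gear is at scene (283,185). The yellow look-alike at (318,177) is excluded by its colour.
- **Fixture:** the grey one at (340,215) has the described colours. The pink one at (422,210) is a look-alike.
- **Cap:** the blue cap with the red rib is at (445,243).

I'll confirm these in one enlarged crop and measure.

```bash
python3 - <<'E'
from h import *
im,d,X=cloud('scene0')
cv2.imwrite('pics/crop1.png',cv2.resize(im[160:285,250:470],None,fx=3.6,fy=3.6,interpolation=cv2.INTER_CUBIC))
def box(n,u0,u1,v0,v1,zmin,zmax=.2):
    P=X[v0:v1,u0:u1].reshape(-1,3); P=P[(P[:,2]>zmin)&(P[:,2]<zmax)&(d[v0:v1,u0:u1].ravel()>0)]
    print(n,len(P),P.min(0).round(3),P.max(0).round(3),((P.min(0)+P.max(0))/2).round(3),np.median(P,0).round(3))
box('gear',268,298,172,198,.006); box('gearhub',268,298,172,198,.024)
box('cap',430,460,230,262,.006); box('captop',430,460,230,262,.055)
box('fixplate',312,368,200,246,.012,.025); box('fixhigh',312,368,185,246,.09); 
box('pinkhigh',395,450,180,235,.09)
im,d,X=cloud('side0')
box('gear side',343,372,250,280,.006); box('hub side',343,372,250,280,.024)
box('fix side',280,330,180,230,.012,.025)
E
```

```text
gear 251 [ 0.401 -0.432  0.006] [ 0.514 -0.276  0.033] [ 0.457 -0.354  0.02 ] [ 0.477 -0.316  0.013]
gearhub 50 [ 0.453 -0.343  0.024] [ 0.499 -0.291  0.033] [ 0.476 -0.317  0.029] [ 0.478 -0.318  0.028]
cap 386 [0.403 0.266 0.006] [0.543 0.368 0.067] [0.473 0.317 0.037] [0.526 0.343 0.052]
captop 174 [0.485 0.315 0.055] [0.542 0.368 0.067] [0.513 0.341 0.061] [0.517 0.341 0.059]
fixplate 994 [ 0.457 -0.097  0.012] [0.678 0.095 0.025] [ 0.568 -0.001  0.019] [0.589 0.015 0.018]
fixhigh 126 [ 0.521 -0.024  0.09 ] [0.639 0.047 0.114] [0.58  0.011 0.102] [0.623 0.025 0.108]
pinkhigh 118 [0.319 0.175 0.09 ] [0.419 0.268 0.113] [0.369 0.222 0.102] [0.399 0.248 0.107]
gear side 219 [ 0.407 -0.357  0.006] [ 0.526 -0.247  0.041] [ 0.466 -0.302  0.023] [ 0.46  -0.308  0.016]
hub side 49 [ 0.446 -0.335  0.024] [ 0.497 -0.295  0.041] [ 0.471 -0.315  0.032] [ 0.473 -0.305  0.032]
fix side 701 [ 0.447 -0.1    0.012] [0.636 0.098 0.025] [ 0.542 -0.001  0.019] [ 0.524 -0.016  0.021]
```

View pics/crop1.png

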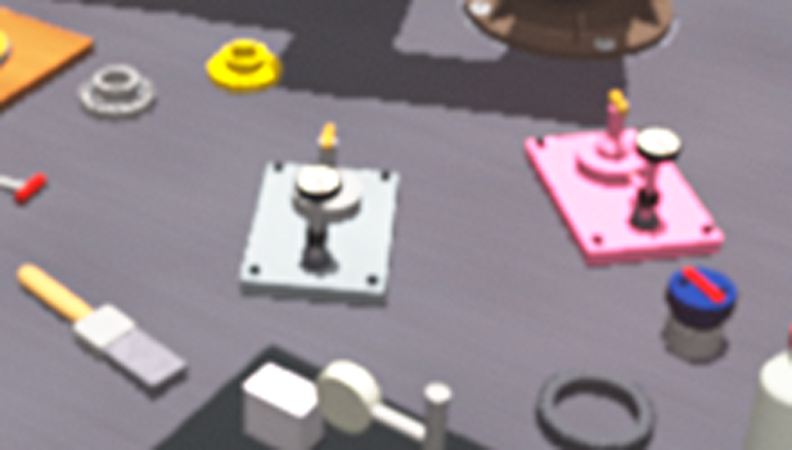

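The crop confirms the steel gear (crop 118,90), the grey fixture with its brass T-head (crop 328,140) and dial (crop 318,183), and the blue cap (crop 700,295). I'll go above the gear.

```bash
cat >> h.py <<'E'
from scipy.spatial.transform import Rotation as Ro
def rel(x,y,z,yaw=None):
    "shift in tool axes to TCP target with tool pointing down, tool y at world yaw (mod pi)"
    s=sense(); R=Ro.from_quat(s['tcp_rot']); p=R.inv().apply(np.array([x,y,z])-s['position'])
    a=np.arctan2(*R.as_matrix()[[1,0],1]); o=''
    if yaw is not None: o=((a-yaw)+np.pi/2)%np.pi-np.pi/2   # about tool z (down) positive = clockwise
    print('shift',p.round(4),'az',o,'tooly yaw',round(a,3),'q6',s['q'][5].round(3),'t',s['t'])
E
python3 -m pendant '[[0.31,-0.14,0,0,0,0,1],[0.31,-0.14,0,0,0,0,1],[0.31,-0.14,0,0,0,0,1],[0.31,-0.14,0,0,0,0,1],[0.31,-0.14,0,0,0,0,1],[0.31,-0.14,0,0,0,0,1],[0.31,-0.14,0,0,0,0,1],[0.31,-0.14,0,0,0,0,1],[0.31,-0.14,0,0,0,0,1],[0.31,-0.14,0,0,0,0,1]]'
python3 - <<'E'
from h import *
p=camera_params('wrist'); s=sense()
print(Ro.from_quat(s['tcp_rot']).inv().apply(-p['R'].T@p['t']-s['position'])); print((Ro.from_quat(s['tcp_rot']).inv().as_matrix()@p['R'].T).round(3)); print(p['camera_matrix'])
look('wrist','w1'); rel(.477,-.317,.15)
E
```

```text
t: 1.15
position: [0.4793, -0.3186, 0.2312]
tcp_rot: [0.978, 0.207, -0.0, 0.0]
force: [-0.6, -0.2, 0.3]
width: 0.0853
grip_force: 0.0
[ 0.08330145 -0.00025348 -0.1429859 ]
[[-0.    -0.946 -0.323]
 [ 1.    -0.     0.   ]
 [-0.    -0.323  0.946]]
[[313.13801564   0.         323.65511833]
 [  0.         313.13801564 199.59122059]
 [  0.           0.           1.        ]]
shift [-0.0012 -0.0026  0.0812] az  tooly yaw -1.155 q6 0.454 t 1.2
```

View pics/w1.png

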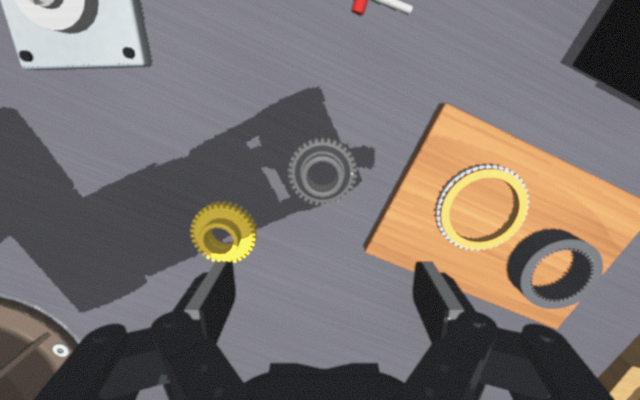

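The wrist view shows the steel gear at (323,172), the yellow one at (222,232) and the board well to the right. I'll fit the hub and the disc in depth.

```bash
cat >> h.py <<'E'
def circ(fn,c,rad,z0,z1,near=None):
    im,d,X=cloud(fn); m=(d>0)&(X[...,2]>z0)&(X[...,2]<z1)&(np.hypot(X[...,0]-c[0],X[...,1]-c[1])<rad)
    P=X[m]; (cc,rr)=cv2.minEnclosingCircle(P[:,:2].astype(np.float32)); print(fn,len(P),'enclosing',np.round(cc,4),round(rr,4),'mean',P.mean(0).round(4),'zmed',np.median(P[:,2]).round(4)); return P
E
python3 - <<'E'
from h import *
circ('w1',(.477,-.317),.06,.027,.045); circ('w1',(.477,-.317),.055,.008,.02)
rel(.477,-.317,.05)
E
```

```text
w1 637 enclosing [ 0.4728 -0.3189] 0.0239 mean [ 0.4734 -0.3186  0.0317] zmed 0.0319
w1 2046 enclosing [ 0.4728 -0.3191] 0.0407 mean [ 0.4762 -0.3175  0.0143] zmed 0.0144
shift [-0.0011 -0.0026  0.1812] az  tooly yaw -1.155 q6 0.454 t 1.2
```

```bash

python3 -m pendant '[[-0.0057,-0.0025,0.05,0,0,0,1],[-0.0057,-0.0025,0.1,0,0,0,1],[-0.0057,-0.0025,0.15,0,0,0,1],[-0.0057,-0.0025,0.18,0,0,0,1],[-0.0057,-0.0025,0.2,0,0,0,1],[-0.0057,-0.0025,0.21,0,0,0,1],[-0.0057,-0.0025,0.218,0,0,0,1],[-0.0057,-0.0025,0.218,0,0,0,1],[-0.0057,-0.0025,0.218,0,0,0,1]]'
python3 -m pendant '[[0,0,0,0,0,0,0.6],[0,0,0,0,0,0,0.4],[0,0,0,0,0,0,0],[0,0,0,0,0,0,0],[0,0,0,0,0,0,0],[0,0,0,0,0,0,0],[0,0,0,0,0,0,0],[0,0,0,0,0,0,0]]'
```

```text
t: 2.1
position: [0.4738, -0.3185, 0.0142]
tcp_rot: [0.978, 0.207, 0.0, 0.001]
force: [0.5, -0.4, 0.8]
width: 0.0856
grip_force: 0.0
t: 2.9
position: [0.474, -0.3183, 0.0144]
tcp_rot: [0.978, 0.207, 0.001, 0.001]
force: [-0.8, 0.3, 9.2]
width: 0.0452
grip_force: 61.8
```

```bash

python3 -m pendant '[[0,0,-0.01,0,0,0,0],[0,0,-0.03,0,0,0,0],[0,0,-0.07,0,0,0,0],[0,0,-0.12,0,0,0,0],[0,0,-0.17,0,0,0,0],[0,0,-0.217,0,0,0,0],[0,0,-0.217,0,0,0,0],[0,0,-0.217,0,0,0,0],[0,0,-0.217,0,0,0,0]]'
python3 - <<'E'
from h import *
look('wrist','w2')
im,d,X=cloud('scene0')
# fixture plate yaw from grey plate top, post, dial
m=(d>0)&(abs(X[...,2]-.02)<.004)&(np.hypot(X[...,0]-.57,X[...,1])<.15)
P=X[m]; print(cv2.minAreaRect((P[:,:2]*1000).astype(np.float32)))
m=(d>0)&(X[...,2]>.085)&(np.hypot(X[...,0]-.57,X[...,1])<.15); P=X[m]
for c in ((P[:,0]<.57),(P[:,0]>.59)): print(P[c].mean(0),P[c].max(0),P[c].min(0))
E
```

```text
t: 3.8
position: [0.4728, -0.3174, 0.2286]
tcp_rot: [0.978, 0.207, -0.001, -0.001]
force: [0.1, 0.1, -5.6]
width: 0.0455
grip_force: 63.4
((564.8412475585938, -1.0748138427734375), (193.14376831054688, 129.10720825195312), 25.452932357788086)
[ 0.53899541 -0.01291322  0.09455675] [ 0.55111204 -0.00634753  0.0999362 ] [ 0.5214606  -0.02427312  0.08587848]
[0.62388833 0.02779637 0.10658129] [0.6393587  0.04705969 0.11431742] [0.59864312 0.00607892 0.0856104 ]
```

View pics/w2.png

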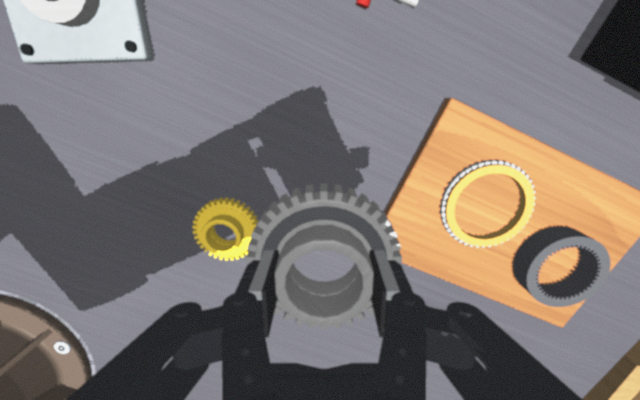

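The gear is held level, about 5.6 N. Next I'll stand off 0.09 m short of the post along tool x, so the fixture shows in front of the gear.

```bash

python3 - <<'E'
from h import *
circ('w2',(.473,-.319),.06,.243,.26); circ('w2',(.473,-.319),.06,.222,.233)
x=np.array([.5390,-.0125])-.09*np.array([.903,.43]); rel(*x,.2286,2.015)
E
```

```text
w2 5049 enclosing [ 0.479  -0.3144] 0.0363 mean [ 0.4748 -0.3163  0.2481] zmed 0.2465
w2 7167 enclosing [ 0.4713 -0.3178] 0.041 mean [ 0.4857 -0.3112  0.2281] zmed 0.2285
shift [ 0.0939 -0.2496  0.0004] az -0.027350118554580582 tooly yaw -1.154 q6 0.447 t 3.85
```

```bash

python3 -m pendant '[[0.015,-0.04,0,0,0,-0.01,0],[0.034,-0.09,0,0,0,-0.02,0],[0.053,-0.14,0,0,0,-0.028,0],[0.072,-0.19,0,0,0,-0.028,0],[0.088,-0.23,0,0,0,-0.028,0],[0.094,-0.25,0,0,0,-0.028,0],[0.094,-0.25,0,0,0,-0.028,0],[0.094,-0.25,0,0,0,-0.028,0],[0.094,-0.25,0,0,0,-0.028,0]]'
python3 - <<'E'
from h import *
s=sense(); print(s['position'],s['tcp_rot'],s['t'])
look('wrist','w3')
c=(.539,-.0125)
P=circ('w3',c,.04,.09,.115); print(cv2.minAreaRect((P[:,:2]*1000).astype(np.float32)), P[:,2].max())
P=circ('w3',c,.045,.036,.044)
Q=circ('w3',(.622,.027),.045,.105,.12)
g=s['position'][:2]
P=circ('w3',g,.06,.222,.233)
E
```

```text
t: 4.75
position: [0.4584, -0.052, 0.2296]
tcp_rot: [0.975, 0.22, -0.001, -0.0]
force: [-0.1, -0.3, -4.4]
width: 0.0453
grip_force: 63.9
[ 0.45838445 -0.05200464  0.22958914] [ 9.75434736e-01  2.20287763e-01 -5.86503302e-04 -1.82187159e-04] 4.75
w3 509 enclosing [ 0.5353 -0.0158] 0.0161 mean [ 0.5356 -0.0155  0.0986] zmed 0.0996
((535.1741333007812, -15.484786987304688), (31.2154598236084, 15.255664825439453), 25.83860969543457) 0.10333882033256385
w3 2733 enclosing [ 0.5354 -0.0154] 0.0339 mean [ 0.5363 -0.015   0.0404] zmed 0.0404
w3 0 enclosing [0. 0.] 0.0 mean [nan nan nan] zmed nan
w3 7163 enclosing [ 0.4566 -0.0525] 0.0412 mean [ 0.4714 -0.0454  0.2289] zmed 0.2294h.py:19: RuntimeWarning: Mean of empty slice.
  P=X[m]; (cc,rr)=cv2.minEnclosingCircle(P[:,:2].astype(np.float32)); print(fn,len(P),'enclosing',np.round(cc,4),round(rr,4),'mean',P.mean(0).round(4),'zmed',np.median(P[:,2]).round(4)); return P
  ret = um.true_divide(
  return _methods._mean(a, axis=axis, dtype=dtype,
  ret = ret.dtype.type(ret / rcount)
```

View pics/w3.png

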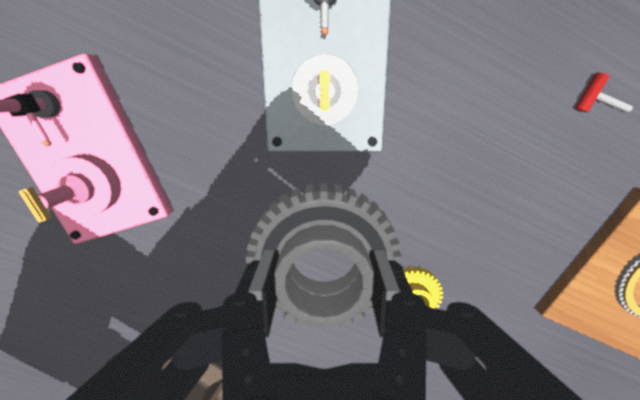

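Post measured at (0.5353, -0.0156) and fixture yaw about 0.45. The gear in hand is 1.6 mm back along tool x. I'll go over the post and down to just above the T-head.

```bash

python3 -m pendant '[[0.03,0.0003,0,0,0,0,0],[0.06,0.0003,0,0,0,0,0],[0.087,0.0003,0,0,0,0,0],[0.087,0.0003,0.03,0,0,0,0],[0.087,0.0003,0.07,0,0,0,0],[0.087,0.0003,0.1,0,0,0,0],[0.087,0.0003,0.108,0,0,0,0],[0.087,0.0003,0.108,0,0,0,0],[0.087,0.0003,0.108,0,0,0,0]]'
python3 - <<'E'
from h import *
s=sense(); print(s['position'],s['tcp_rot'],s['t'])
look('wrist','w4')
P=circ('w4',(.5353,-.0156),.06,.11,.127)
P=circ('w4',(.5353,-.0156),.06,.13,.15)
P=circ('w4',(.5353,-.0156),.018,.09,.107)
im=cv2.imread('pics/w4.png'); cv2.imwrite('pics/w4c.png',cv2.resize(im[150:350,200:450],None,fx=3,fy=3,interpolation=cv2.INTER_CUBIC))
E
```

```text
t: 5.7
position: [0.5378, -0.0148, 0.1234]
tcp_rot: [0.975, 0.22, 0.001, 0.0]
force: [-0.4, 0.5, -4.6]
width: 0.0449
grip_force: 63.8
[ 0.53777017 -0.01475846  0.12341327] [9.75451357e-01 2.20213461e-01 7.52316941e-04 3.38973984e-04] 5.7
w4 7934 enclosing [ 0.5359 -0.015 ] 0.0411 mean [ 0.5503 -0.0084  0.1218] zmed 0.1231
w4 6287 enclosing [ 0.5436 -0.0117] 0.0363 mean [ 0.5392 -0.0138  0.1395] zmed 0.1406
w4 266 enclosing [ 0.5267 -0.0201] 0.0079 mean [ 0.5271 -0.0194  0.1002] zmed 0.0999
```

View pics/w4c.png

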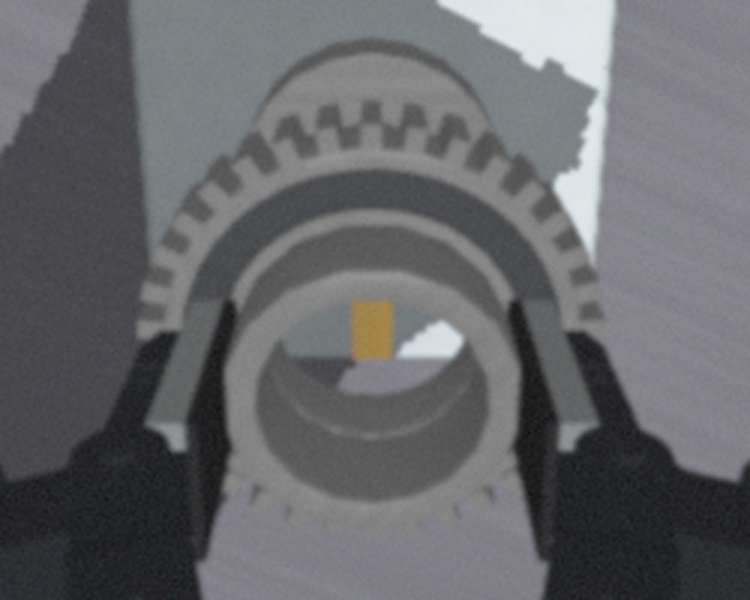

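The T-head bar is laterally centred in the bore (crop 372,330). I'll shift 0.8 mm back and ease down.

```bash

python3 -m pendant '[[-0.0008,0,0,0,0,0,0],[-0.0008,0,0.004,0,0,0,0],[-0.0008,0,0.008,0,0,0,0],[-0.0008,0,0.012,0,0,0,0],[-0.0008,0,0.016,0,0,0,0],[-0.0008,0,0.02,0,0,0,0],[-0.0008,0,0.02,0,0,0,0]]'
```

```text
t: 6.45
position: [0.536, -0.0145, 0.1016]
tcp_rot: [0.975, 0.221, -0.001, -0.0]
force: [0.6, -0.3, -5.1]
width: 0.0453
grip_force: 63.9
```

```bash

python3 -m pendant '[[0,0,0.01,0,0,0,0],[0,0,0.02,0,0,0,0],[0,0,0.026,0,0,0,0],[0,0,0.030,0,0,0,0],[0,0,0.034,0,0,0,0],[0,0,0.037,0,0,0,0],[0,0,0.037,0,0,0,0]]'
```

```text
t: 7.15
position: [0.5362, -0.0145, 0.065]
tcp_rot: [0.975, 0.221, -0.0, -0.0]
force: [-0.4, -0.6, -4.7]
width: 0.0455
grip_force: 63.9
```

```bash

python3 -m pendant '[[0,0,0.003,0,0,0,0],[0,0,0.006,0,0,0,0],[0,0,0.008,0,0,0,0],[0,0,0.0095,0,0,0,0],[0,0,0.0105,0,0,0,0],[0,0,0.0105,0,0,0,0]]'
```

```text
t: 7.75
position: [0.5363, -0.0145, 0.0547]
tcp_rot: [0.975, 0.221, -0.0, 0.0]
force: [0.3, -0.6, -4.6]
width: 0.0453
grip_force: 63.9
```

```bash

python3 -m pendant '[[0,0,0.0007,0,0,0,0],[0,0,0.0012,0,0,0,0],[0,0,0.0012,0,0,0,0]]'
python3 -m pendant '[[0,0,0,0,0,0,0.7],[0,0,0,0,0,0,1],[0,0,0,0,0,0,1],[0,0,0,0,0,0,1],[0,0,0,0,0,0,1],[0,0,0,0,0,0,1],[0,0,-0.005,0,0,0,1],[0,0,-0.015,0,0,0,1],[0,0,-0.04,0,0,0,1],[0,0,-0.08,0,0,0,1],[0,0,-0.13,0,0,0,1],[0,0,-0.175,0,0,0,1]]'
python3 -m pendant '[[-0.09,0,0,0,0,0,1],[-0.09,0,0,0,0,0,1],[-0.09,0,0,0,0,0,1],[-0.09,0,0,0,0,0,1]]'
python3 - <<'E'
from h import *
s=sense(); print(s['position'],s['t'])
look('wrist','w5')
c=(.5353,-.0156)
P=circ('w5',c,.055,.048,.06); P=circ('w5',c,.035,.068,.078); P=circ('w5',c,.04,.094,.115)
rel(.513,.341,.23,2.015)
E
```

```text
t: 8.05
position: [0.5363, -0.0145, 0.0544]
tcp_rot: [0.975, 0.221, 0.0, 0.0]
force: [-3.5, -0.0, 7.2]
width: 0.0451
grip_force: 65.1
t: 9.25
position: [0.536, -0.0145, 0.2316]
tcp_rot: [0.975, 0.221, 0.0, 0.0]
force: [-0.1, -0.1, -1.0]
width: 0.0853
grip_force: 0.0
t: 9.65
position: [0.455, -0.0536, 0.2297]
tcp_rot: [0.975, 0.22, 0.001, 0.0]
force: [0.3, 0.4, -0.9]
width: 0.0855
grip_force: 0.0
[ 0.45496024 -0.05358167  0.22974858] 9.65
w5 3690 enclosing [ 0.5417 -0.0122] 0.0479 mean [ 0.5366 -0.0141  0.0543] zmed 0.0544
w5 1006 enclosing [ 0.5348 -0.0149] 0.024 mean [ 0.5352 -0.0145  0.072 ] zmed 0.0721
w5 394 enclosing [ 0.5351 -0.0154] 0.0163 mean [ 0.5357 -0.0153  0.1003] zmed 0.1002
shift [ 0.2214 -0.3314 -0.0006] az 7.009040506478215e-05 tooly yaw -1.127 q6 0.866 t 9.7
```

The gear is seated: hub top at 0.072, disc top at 0.054, on axis within 1 mm. Next is a hover over the cap.

```bash

python3 -m pendant '[[0.03,-0.04,0,0,0,-0.15,1],[0.06,-0.085,0,0,0,-0.29,1],[0.09,-0.13,0,0,0,-0.43,1],[0.12,-0.175,0,0,0,-0.57,1],[0.15,-0.22,0,0,0,-0.71,1],[0.18,-0.265,0,0,0,-0.85,1],[0.21,-0.31,0,0,0,-1,1],[0.221,-0.331,0,0,0,-1,1],[0.221,-0.331,0,0,0,-1,1],[0.221,-0.331,0,0,0,-1,1]]'
python3 - <<'E'
from h import *
s=sense(); print(s['position'],s['q'],s['t'])
look('wrist','w6')
c=(.513,.341)
P=circ('w6',c,.045,.057,.063); 
im,d,X=cloud('w6'); hsv=cv2.cvtColor(im,cv2.COLOR_BGR2HSV)
m=(d>0)&(np.hypot(X[...,0]-c[0],X[...,1]-c[1])<.04)&((hsv[...,0]<10)|(hsv[...,0]>170))&(hsv[...,1]>120)&(X[...,2]>.055)
Q=X[m]; print(len(Q),Q.mean(0),cv2.minAreaRect((Q[:,:2]*1000).astype(np.float32)))
dd=np.linalg.svd(Q[:,:2]-Q[:,:2].mean(0))[2][0]; print('rib yaw',np.arctan2(dd[1],dd[0]))
rel(.513,.341,.1)
E
```

```text
t: 10.7
position: [0.5118, 0.3421, 0.2277]
tcp_rot: [0.749, 0.662, -0.001, -0.0]
force: [-1.0, -0.1, -0.1]
width: 0.0855
grip_force: 0.0
[0.51182968 0.34214442 0.2276942 ] [ 4.82089198e-01  4.81455625e-01  1.58649635e+00 -2.25562374e-04
  1.07479599e+00  6.05666380e-01] 10.7
w6 1823 enclosing [0.5104 0.3397] 0.0285 mean [0.5108 0.3412 0.0603] zmed 0.0604
398 [0.51083545 0.340187   0.06426744] ((510.6727294921875, 339.79876708984375), (45.166812896728516, 9.507019996643066), 57.529624938964844)
rib yaw -2.1359866377015946
shift [0.0002 0.0011 0.128 ] az  tooly yaw -0.125 q6 0.605 t 10.75
```

View pics/w6.png

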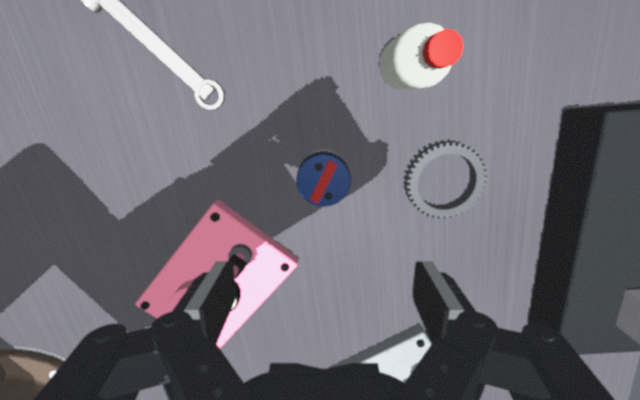

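The blue cap is at (323,180), with its rib at yaw 1.005. Ring gear and pink fixture are clear of the finger line, so I'll grasp the head.

```bash

python3 -m pendant '[[-0.0013,-0.0012,0.05,0,0,0,1],[-0.0013,-0.0012,0.1,0,0,0,1],[-0.0013,-0.0012,0.14,0,0,0,1],[-0.0013,-0.0012,0.17,0,0,0,1],[-0.0013,-0.0012,0.19,0,0,0,1],[-0.0013,-0.0012,0.2,0,0,0,1],[-0.0013,-0.0012,0.2,0,0,0,1],[-0.0013,-0.0012,0.2,0,0,0,1]]'
python3 -m pendant '[[0,0,0,0,0,0,0.7],[0,0,0,0,0,0,0.5],[0,0,0,0,0,0,0],[0,0,0,0,0,0,0],[0,0,0,0,0,0,0],[0,0,0,0,0,0,0],[0,0,0,0,0,0,0]]'
python3 -m pendant '[[0,0,-0.01,0,0,0,0],[0,0,-0.04,0,0,0,0],[0,0,-0.08,0,0,0,0],[0,0,-0.13,0,0,0,0],[0,0,-0.18,0,0,0,0],[0,0,-0.21,0,0,0,0],[0,0,-0.21,0,0,0,0],[0,0,-0.21,0,0,0,0]]'
cat >> h.py <<'E'
def rib(fn,c,z):
    im,d,X=cloud(fn); hsv=cv2.cvtColor(im,cv2.COLOR_BGR2HSV)
    m=(d>0)&(np.hypot(X[...,0]-c[0],X[...,1]-c[1])<.04)&((hsv[...,0]<10)|(hsv[...,0]>170))&(hsv[...,1]>120)&(X[...,2]>z)
    Q=X[m]; print('rib',len(Q),Q.mean(0).round(4),cv2.minAreaRect((Q[:,:2]*1000).astype(np.float32)))
    dd=np.linalg.svd(Q[:,:2]-Q[:,:2].mean(0))[2][0]; print('rib yaw',np.arctan2(dd[1],dd[0])%np.pi)
E
python3 - <<'E'
from h import *
s=sense(); p=s['position']; print(p,s['t'])
look('wrist','w7'); rib('w7',p,.2); circ('w7',p,.05,p[2]+.018,p[2]+.038)
x=np.array([.5353,-.0156])-.0*np.array([.903,.43]); rel(*x,.2286)
E
```

```text
t: 11.55
position: [0.5114, 0.3392, 0.0296]
tcp_rot: [0.75, 0.661, 0.001, 0.0]
force: [0.6, 0.5, 0.4]
width: 0.0856
grip_force: 0.0
t: 12.25
position: [0.5111, 0.3396, 0.0288]
tcp_rot: [0.75, 0.661, 0.0, 0.0]
force: [0.2, 0.9, 4.2]
width: 0.0547
grip_force: 62.4
t: 13.05
position: [0.5101, 0.3392, 0.2381]
tcp_rot: [0.75, 0.661, -0.001, -0.0]
force: [0.2, -1.1, -4.5]
width: 0.054
grip_force: 64.9
[0.510076   0.33919842 0.23807137] 13.05
rib 2251 [0.5106 0.3411 0.272 ] ((509.8417053222656, 339.3740234375), (46.83610153198242, 10.350013732910156), 57.29925537109375)
rib yaw 1.0074729157117233
w7 14345 enclosing [0.5108 0.3461] 0.0409 mean [0.5105 0.3443 0.2681] zmed 0.2682
shift [-0.3486  0.0698  0.0089] az  tooly yaw -0.126 q6 0.605 t 13.1
```

The cap is held with its rib at 1.005, centred within 0.5 mm and its origin 30 mm below the TCP. I'll carry it over the post and turn +0.557 to align the rib.

```bash

python3 -m pendant '[[-0.03,0.006,0,0,0,0,0],[-0.07,0.014,0,0,0,0.1,0],[-0.11,0.022,0,0,0,0.2,0],[-0.15,0.03,0,0,0,0.3,0],[-0.19,0.038,0,0,0,0.4,0],[-0.23,0.046,0,0,0,0.5,0],[-0.27,0.054,0,0,0,0.557,0],[-0.31,0.062,0,0,0,0.557,0],[-0.335,0.067,0,0,0,0.557,0],[-0.3486,0.0698,0,0,0,0.557,0],[-0.3486,0.0698,0,0,0,0.557,0],[-0.3486,0.0698,0,0,0,0.557,0]]'
python3 - <<'E'
from h import *
s=sense(); p=s['position']; print(p,s['q'],s['t'])
look('wrist','w8'); rib('w8',p,.2); rel(.5352,-.0155,.15)
E
```

```text
t: 14.3
position: [0.5358, -0.0145, 0.2376]
tcp_rot: [0.903, 0.429, -0.001, -0.001]
force: [0.2, 0.3, -4.6]
width: 0.0545
grip_force: 64.7
[ 0.53583264 -0.01453747  0.2376481 ] [-1.50487458e-01  3.58604121e-01  1.76756046e+00  2.71379151e-04
  1.01737205e+00  5.32608108e-01] 14.3
rib 2257 [ 0.5372 -0.0133  0.2716] ((535.7073364257812, -14.295352935791016), (46.50460433959961, 10.251537322998047), 26.012229919433594)
rib yaw 0.4502526158630076
shift [-0.0014  0.0004  0.0879] az  tooly yaw -0.682 q6 0.533 t 14.35
```

```bash

python3 -m pendant '[[-0.0013,0.0004,0.03,0,0,0,0],[-0.0013,0.0004,0.065,0,0,0,0],[-0.0013,0.0004,0.09,0,0,0,0],[-0.0013,0.0004,0.105,0,0,0,0],[-0.0013,0.0004,0.115,0,0,0,0],[-0.0013,0.0004,0.115,0,0,0,0],[-0.0013,0.0004,0.115,0,0,0,0]]'
python3 -m pendant '[[0,0,0.003,0,0,0,0],[0,0,0.006,0,0,0,0],[0,0,0.009,0,0,0,0],[0,0,0.012,0,0,0,0],[0,0,0.015,0,0,0,0],[0,0,0.015,0,0,0,0]]'
python3 - <<'E'
from h import *
s=sense(); p=s['position']; print(p,s['force'],s['moment'])
look('wrist','w9'); rib('w9',p,.1); rel(.5352,-.0155,.0945)
E
```

```text
t: 15.05
position: [0.536, -0.0159, 0.1241]
tcp_rot: [0.903, 0.43, 0.0, 0.0]
force: [0.5, -0.7, -2.8]
width: 0.0542
grip_force: 64.8
t: 15.65
position: [0.5355, -0.0164, 0.1081]
tcp_rot: [0.903, 0.429, -0.0, -0.0]
force: [0.8, -0.2, -4.0]
width: 0.0542
grip_force: 64.8
[ 0.5355353  -0.01641725  0.10814407] [ 0.76843811 -0.22247059 -3.97998746] [-0.02800726  0.01390497 -0.00831136]
rib 2260 [ 0.5368 -0.0152  0.1421] ((535.432373046875, -16.184782028198242), (46.32283401489258, 10.36514663696289), 26.233434677124023)
rib yaw 0.4503200028541898
shift [ 0.0005 -0.0009  0.0139] az  tooly yaw -0.683 q6 0.529 t 15.7
```

The T-head has entered the slot with no contact force. Now I'll press down.

```bash

python3 -m pendant '[[0.0004,-0.0004,0.003,0,0,0,0],[0.0004,-0.0004,0.006,0,0,0,0],[0.0004,-0.0004,0.008,0,0,0,0],[0.0004,-0.0004,0.010,0,0,0,0],[0.0004,-0.0004,0.012,0,0,0,0],[0.0004,-0.0004,0.0135,0,0,0,0],[0.0004,-0.0004,0.0135,0,0,0,0],[0.0004,-0.0004,0.0135,0,0,0,0]]'
python3 - <<'E'
from h import *
s=sense(); p=s['position']; print(p,s['force'],s['moment'])
look('wrist','w10'); rib('w10',p,.1); rel(.5352,-.0155,.0945)
E
```

```text
t: 16.5
position: [0.5358, -0.0158, 0.0958]
tcp_rot: [0.903, 0.429, 0.0, 0.0]
force: [-3.3, -0.0, 9.7]
width: 0.0544
grip_force: 65.5
[ 0.5357585  -0.01579114  0.09577683] [-3.34522344 -0.0460245   9.7338634 ] [0.13525771 0.55943781 0.01121073]
rib 2251 [ 0.5369 -0.0145  0.1298] ((535.5902099609375, -15.477188110351562), (46.19729995727539, 10.363738059997559), 26.048837661743164)
rib yaw 0.45063399461825115
shift [-0.0001 -0.0006  0.0013] az  tooly yaw -0.683 q6 0.53 t 16.55
```

```bash

python3 -m pendant '[[0,0,0.0008,0,0,0,0],[0,0,0.0008,0,0,0.14,0],[0,0,0.0008,0,0,0.28,0],[0,0,0.0008,0,0,0.42,0],[0,0,0.0008,0,0,0.56,0],[0,0,0.0008,0,0,0.7,0],[0,0,0.0008,0,0,0.84,0],[0,0,0.0008,0,0,0.98,0],[0,0,0.0008,0,0,1.12,0],[0,0,0.0008,0,0,1.26,0],[0,0,0.0008,0,0,1.38,0],[0,0,0.0008,0,0,1.38,0]]'
python3 - <<'E'
from h import *
s=sense(); p=s['position']; print(p,s['force'],s['moment'])
look('wrist','w11'); rib('w11',p,.1); rel(.5352,-.0155,.0945)
E
```

```text
t: 17.75
position: [0.5366, -0.0161, 0.0953]
tcp_rot: [0.969, -0.246, 0.002, -0.0]
force: [0.3, -0.4, 10.3]
width: 0.0547
grip_force: 65.9
[ 0.53662108 -0.01606115  0.09533546] [ 0.30084765 -0.43176818 10.25765312] [-0.22702901  0.08007708 -0.13775956]
rib 2256 [ 0.5377 -0.0169  0.1293] ((536.3756103515625, -15.744644165039062), (10.373416900634766, 46.526649475097656), 36.29446029663086)
rib yaw 2.2080137207777035
shift [-0.0015  0.0002  0.0008] az  tooly yaw -2.064 q6 1.912 t 17.8
```

```bash

python3 -m pendant '[[-0.0008,0,0,0,0,0.03,0],[-0.0008,0,0,0,0,0.06,0],[-0.0008,0,0,0,0,0.08,0],[-0.0008,0,0,0,0,0.09,0],[-0.0008,0,0,0,0,0.09,0]]'
python3 - <<'E'
from h import *
s=sense(); p=s['position']; print(p,s['force'],s['moment'])
look('wrist','w12'); rib('w12',p,.1); rel(.5352,-.0155,.0945)
E
```

```text
t: 18.3
position: [0.5363, -0.0158, 0.0955]
tcp_rot: [0.958, -0.287, 0.002, -0.0]
force: [0.7, -1.6, 9.3]
width: 0.0542
grip_force: 65.9
[ 0.53627437 -0.01581199  0.09545729] [ 0.66316103 -1.57521811  9.2625742 ] [-0.28443057 -0.03066065  0.09768964]
rib 2267 [ 0.5373 -0.0169  0.1295] ((536.1276245117188, -15.495779037475586), (10.076086044311523, 46.6068229675293), 31.669002532958984)
rib yaw 2.1241821249647304
shift [-0.0011  0.0003  0.0009] az  tooly yaw -2.153 q6 2.001 t 18.35
```

```bash
python3 -c "
from bench import job; print(job.hand_in())"
```

```text
the job is handed in; nothing more can be done
None
```

The hub gear is down on the seat and released, and the cap is over the T-head, pressed in about 6.5 mm and turned clockwise about 1.46 rad to its stop. The gripper still holds the cap there, and the job is handed in; no verdict was returned.

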